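# Fit the coin plate on the inspection turntable

### The arm

A 6-joint arm with a two-finger parallel gripper is mounted at the origin on the work surface. World frame = base frame: x ahead of the robot, y to its left, z up, the work surface at z = 0. Lengths are in m, angles in rad, forces in N, time in s.
With the tool pointing down it reaches from about 0.35 to 0.85 m from the base axis. Payload 8.1 kg.
Tool frame: the origin (TCP) lies at the very end of the fingers, on their centre line; the grasp point (between the pads) lies 19 mm behind it; z points along the fingers, y is the line along which they close (so a half turn about z gives the same grasp; the last joint's range is limited). The gripper opens to 93 mm and grips with 3 to 60 N. Pads are 15 mm wide; open, the fingers measure 128 mm over their backs; the gripper's body (75 mm by 188 mm) begins 65 mm behind the grasp point.
Start: joints at [1.072, 0.13, 1.488, -0, 1.523, -0.085], TCP at [0.241, 0.549, 0.181] pointing down, gripper open.
Joint ranges: [-2.96, 2.96], [-0.89, 2.26], [0.02, 2.5], [-1.34, 4.48], [0, 2.73], [-2.66, 2.66]. Speed limits (rad/s): [2.39, 2.39, 2.79, 3.14, 3.14, 3.14].

### API

Orientations are given as a rotation vector (axis times angle).
In Python, from plant import monitor, eyes, ticket gives the robot as it stands.
- The arm moves only by the tool arm_command, never from a script. Its argument "deltas" is a list that holds one entry, the list of rows, each a list of 6 numbers: the shift along the world's x, y, z in cm, then the turn, a rotation vector about the world's x, y, z in degrees. In form: [[[tx, ty, tz, rx, ry, rz], ...]]. A call has 1 to 12 rows; each row shifts and turns the commanded pose from where the row before left it; what a row does not reach is not made up. A row lasts 1/12 s, in which the tool goes at most 41.7 mm and 7.16 degrees, less where a joint would pass 70% of its speed; a pose out of reach is approached as far as the arm can. A call is refused whole if a number of a shift passes 4.17 or a number of a turn 7.16, either way. A call with a gripper value outside its range is refused whole. "gripper" is the opening, from -1 (shut) to 1 (fully open), set as the call begins (left out, the last holds). The fingers move at their own pace and stop on an object; "squeeze" is the grip in N (left out, the last holds). Time passes only in rows, so rows that do not move let the fingers close. It gives the time, the measured TCP pose, the force, the opening and the grip force at its end, in the units of the state.
- monitor.read_state(): the state, without advancing time (a new reading comes with each control period).
- eyes.read_camera(name): name is "side" or "top"; returns the picture (384x512x3 uint8, blue, green, red); there is no depth.
- eyes.camera_model(name): a dict with "fx", "fy", "cx", "cy" (pixels), "rvec" (rotation vector, rad) and "tvec" (3), from world to camera coordinates, as OpenCV has them. Camera axes: x right, y down, z forward; pixel columns grow to the right and rows downward; lengths in m; the calibration is good to about 2 mm. A picture is of the moment at which its call begins. camera_model takes no time and is no camera call.
- ticket.close_job(): hands the job in; it is judged then, once.
The state is a dict: "t": time; "q": joint angles; "dq": joint speeds; "joint_torque": joint torques, N m; "tool_pos": TCP position; "orientation": TCP orientation; "force": force on the tool from outside, world axes, zero at the start; "wrist_torque": the same for the moment, N m; "opening": finger opening in m; "gripper_force": force on a finger pad.
Only numpy, scipy, OpenCV 4.12 (cv2) and the standard library are available. Lean on these libraries where they do the work, as an engineer would, in place of code of your own. Each camera call takes 0.05 s, during which the arm holds its last target. There are 200 camera calls.

### The job

Pick up the coin plate by its boss and fit it on the inspection stand: lower it over the central spindle and turn it by feel until the small pin on the turntable enters its slot and the plate lies flush on the turntable. Work gently, never pressing or wedging the plate on the stand with more than 40 N, keep hold of it until it is fully down, then let go and draw back. Leave the other things on the bench where they are.

Things in the scene. Friction and masses are not known exactly. Their poses are not given: they have to be found in the camera images.
- plate: Loose bare-aluminium coin plate, 0.3 to 0.5 kg: square, 120 x 120 x 10 mm, with seven dark round coin beds. On its centre stands a square boss; a round bore 19.6 mm wide goes through boss and plate at the centre. Origin: centre of the underside; z up. It starts flat, boss up, on a fixed 3 mm black rubber mat, its yaw within 1.2 rad of zero.
- boss (a point): Centre of the top of the plate's boss, 44 mm above the plate's underside. The boss is 40 x 40 mm, rises 34 mm above the plate, its sides parallel to the plate's: grip it across two facing flats, from above. Fingers closing along the plate's x (the slot's line) keep the pin from rocking it.
- slot (a point): Centre, at the underside, of the plate's only slot: it goes through the plate 42 mm from the bore's axis along the plate's +x, 14 mm long (radially, along x) and 12 mm wide (along y).
- stand: Fixed inspection stand: grey square base 150 x 150 x 22 mm on the same mat, carrying a dark steel turntable (round, 128 mm wide, 10 mm thick). Origin: centre of the base's underside; z up; its +x (a white line on the base) is the turntable's zero direction.
- seat (a point): Centre of the turntable's top, 32 mm above the stand's underside, axes as the stand's: where the plate's origin must rest. 42 mm from here an 8 mm steel pin rises 9 mm, its last 2.5 mm a cone. The turntable is braked stiffly (3 N m) with the pin anywhere within 0.26 rad either way of the stand's +x (turned about z). That angle is not measured: see it or feel for it by turning the plate.
- spindle_top (a point): Top of the fixed steel spindle at the turntable's centre, 36 mm above the seat. It is 18 mm wide up to 28 mm, then a cone to 11 mm at the top; it ends inside the boss. With the plate over the spindle but not over the pin, the plate stops 9 mm above its seat; with the slot within about 0.045 rad of the pin it goes down.
- wash_bottle: Bystander: white plastic bottle 56 mm wide, 150 mm tall, standing on the tray beyond the mat. Origin: centre of the foot.
- coin_tray: Bystander: white open tray 120 x 90 x 30 mm with old coins, at the left of the mat. Origin: centre of the underside.
- beaker: Bystander: glass cup 70 mm wide, 85 mm tall, at the right of the mat. Origin: centre of the foot.
- brush: Bystander: hand brush lying beyond the mat. Origin: underside near its middle.
Things that resemble listed ones, but are neither listed nor needed, are in the scene too. What is shaped like the plate but red is not meant. There is more than one size of the stand; the job needs the larger.

How it is judged:
By the outcome, as a careful person would: the job done as asked, in the order asked, and still so for the second after the job is handed in, with the robot touching nothing.
It also fails if it takes over 72 s, if anything falls off the work surface, if the arm or the gripper's body presses on something with over 40 N, if the wrist force passes 120 N, or if a joint passes its speed limit or range.

## Working session

There is one attempt and no reset: what is moved stays moved. The work goes in short steps, Python scripts to look and compute and a tool call to move; the robot and the scene stay as the last step left them, time stands still between calls to the robot, and variables do not carry over. Pictures are saved under pics/ and viewed, at most 10 in all, crops included, and the job is handed in when it is done.

Besides the shell and the picture viewer there is one more tool, called after "Request:" by a JSON object that holds its "name" and its "arguments". arm_command: Moves the arm, as the interface text tells. Its arguments: {"type":"object","properties":{"deltas":{"type":"array"},"gripper":{"type":"number"},"squeeze":{"type":"number"}},"required":["deltas"]}

```bash
mkdir -p pics; cat > h.py <<'E'
import numpy as np,cv2
from plant import monitor,eyes,ticket
def cam(n):
    m=eyes.camera_model(n);K=np.array([[m['fx'],0,m['cx']],[0,m['fy'],m['cy']],[0,0,1.]])
    return K,np.array(m['rvec'],float),np.array(m['tvec'],float)
def ray(n,uv,z):
    K,r,t=cam(n);R=cv2.Rodrigues(r)[0];c=-R.T@t
    d=R.T@np.linalg.inv(K)@np.array([uv[0],uv[1],1.]);return c+d*(z-c[2])/d[2]
def proj(n,p):
    K,r,t=cam(n);return cv2.projectPoints(np.array(p,float).reshape(-1,1,3),r,t,K,None)[0].reshape(-1,2)
E
python3 - <<'E'
from h import *
for n in('top','side'):
    im=eyes.read_camera(n);cv2.imwrite(f'pics/{n}0.png',im);cv2.imwrite(f'pics/{n}0b.png',cv2.resize(im,None,fx=1.5,fy=1.5,interpolation=cv2.INTER_CUBIC))
    K,r,t=cam(n);R=cv2.Rodrigues(r)[0];print(n,K[0,0],-R.T@t,R[2])
s=monitor.read_state();print({k:np.round(s[k],3) for k in s})
E
```

```text
top 403.9342207361817 [ 0.43494495 -0.01586463  1.3497614 ] [ 0.05026097  0.01501313 -0.99862327]
side 444.674225641002 [-0.40324816 -1.07468745  0.86119149] [ 0.57617259  0.65630404 -0.48712437]
{'t': np.float64(0.1), 'q': array([ 1.072,  0.131,  1.489, -0.   ,  1.523, -0.085]), 'dq': array([-0.   , -0.003, -0.002,  0.001, -0.001, -0.001]), 'joint_torque': array([ 2.0000e-03, -5.6134e+01, -4.9309e+01,  7.7000e-02,  2.9000e-02,
       -0.0000e+00]), 'tool_pos': array([0.241, 0.549, 0.18 ]), 'orientation': array([-6.450e-01, -3.074e+00,  3.000e-03]), 'force': array([-0.562,  0.166,  0.553]), 'wrist_torque': array([-0.022, -0.057, -0.04 ]), 'gripper_force': np.float64(0.0), 'opening': np.float64(0.093)}
```

View pics/top0b.png

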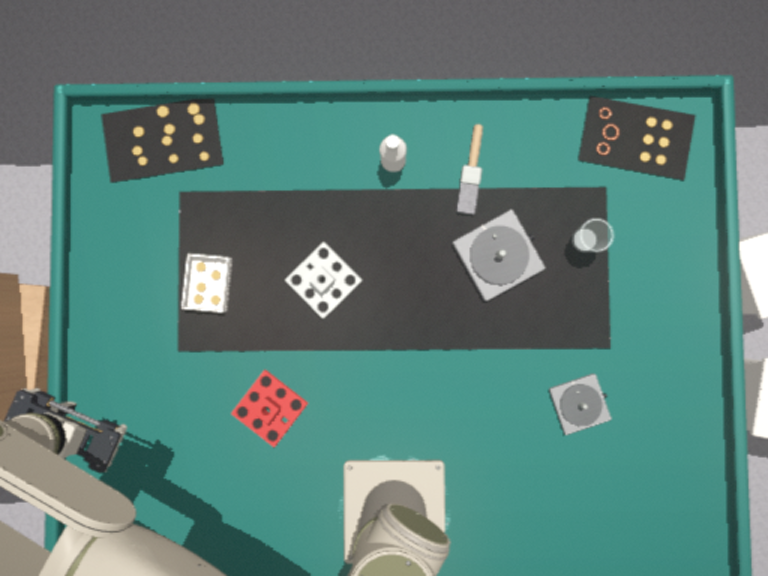

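View pics/side0b.png

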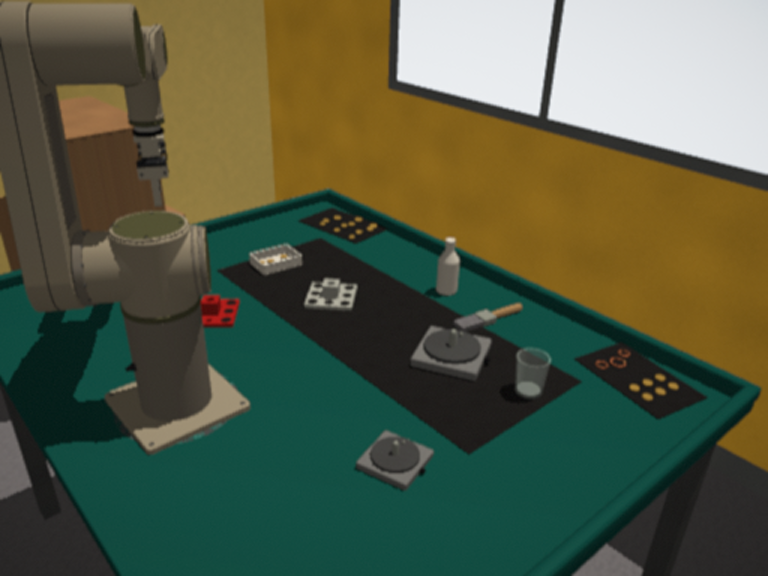

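The top view (1.5× scale) shows these candidates:
- **Plate:** bare aluminium at (323,280), or the red look-alike at (270,408), which is rejected.
- **Stand:** the larger one on the mat at (499,255), or the small one at (580,404), which is rejected.

I'm cropping in on the chosen pair and measuring it.

```bash
cat > m.py <<'E'
from h import *
im=cv2.imread('pics/top0.png')
a=cv2.resize(im[155:217,184:246],(400,400),interpolation=cv2.INTER_CUBIC);b=cv2.resize(im[136:204,299:367],(400,400),interpolation=cv2.INTER_CUBIC)
cv2.imwrite('pics/c0.png',np.hstack([a,b]))
g=cv2.cvtColor(im,cv2.COLOR_BGR2GRAY)
# plate: bright low-sat blob
def blob(mask,box,name):
    m=np.zeros_like(mask);u0,v0,u1,v1=box;m[v0:v1,u0:u1]=mask[v0:v1,u0:u1]
    c=max(cv2.findContours(m,cv2.RETR_EXTERNAL,cv2.CHAIN_APPROX_NONE)[0],key=cv2.contourArea);return c
def rect(c,z):
    P=np.array([ray('top',p,z)[:2] for p in c.reshape(-1,2)],np.float32)
    r=cv2.minAreaRect(P*1000);print(np.round(r[0],1),np.round(r[1],1),round(r[2],1));return r
c=blob((g>120).astype(np.uint8),(184,150,246,222),'p');print('plate z13');rect(c,.013)
c=blob((g>75).astype(np.uint8),(295,132,368,207),'s');print('stand z25');rect(c,.025)
E
python3 m.py
```

```text
plate z13
[503.6 152.9] [125.2 124.1] 44.6
stand z25
[ 588.2 -222.5] [232.8 170.5] 24.4
```

View pics/c0.png

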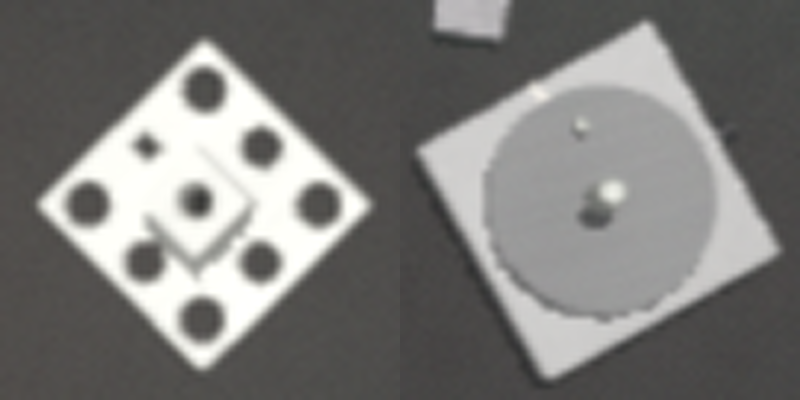

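The crop shows the bare-aluminium plate with its small square slot at crop (147,146), so plate +x points up and left, yaw about 45°. The large stand has its spindle top at (611,192), pin at (580,127) and white line at (540,92).

```bash
cat > m2.py <<'E'
from h import *
def px(c,o,s): return ((np.array(c)+.5)/s+np.array(o)-.5)
s1=400/62;s2=400/68
tp=lambda c:px(c,(184,155),s1); ts=lambda c:px((c[0]-400,c[1]),(299,136),s2)
f=lambda p:np.round(p*1000,1)
bore=ray('top',tp((196,200)),.047);slot=ray('top',tp((147,146)),.013)
print('bore',f(bore),'slot',f(slot))
pc=[ray('top',tp(c),.013) for c in((204,38),(372,205),(204,370),(37,205))]
print('plate corners mean',f(np.mean(pc,0)),[round(np.linalg.norm(pc[i]-pc[(i+1)%4])*1000,1) for i in range(4)],[round(np.degrees(np.arctan2(*(pc[i]-pc[(i+1)%4])[1::-1])),1) for i in range(4)])
sc=[ray('top',ts(c),.025) for c in((648,20),(780,250),(548,381),(416,152))]
print('stand corners mean',f(np.mean(sc,0)),[round(np.linalg.norm(sc[i]-sc[(i+1)%4])*1000,1) for i in range(4)],[round(np.degrees(np.arctan2(*(sc[i]-sc[(i+1)%4])[1::-1])),1) for i in range(4)])
print('spindle top',f(ray('top',ts((611,191)),.071)),'pin top',f(ray('top',ts((580,126)),.043)),'line',f(ray('top',ts((540,92)),.025)))
im=cv2.imread('pics/top0.png');g=cv2.cvtColor(im,cv2.COLOR_BGR2GRAY)
print('turntable ctr',f(ray('top',ts((600,202)),.035)))
o=np.mean(sc,0)
def mk(p,z):return np.r_[np.array(p[:2]),z]
q=proj('side',[mk(o,.071),mk(o,.035),mk(bore,.047),mk(slot,.013)]);print(q)
s=cv2.imread('pics/side0.png')
a=cv2.resize(s[170:220,190:250],(480,400),interpolation=cv2.INTER_CUBIC);b=cv2.resize(s[208:258,270:330],(480,400),interpolation=cv2.INTER_CUBIC)
cv2.imwrite('pics/c1.png',cv2.resize(np.hstack([a,b]),(800,333)))
E
python3 m2.py
```

```text
bore [504.6 151.9  47. ] slot [534.5 181.5  13. ]
plate corners mean [504.2 152.1  13. ] [np.float64(122.6), np.float64(120.7), np.float64(121.2), np.float64(121.6)] [np.float64(44.7), np.float64(-45.9), np.float64(-134.9), np.float64(134.7)]
stand corners mean [ 554.6 -234.2   25. ] [np.float64(147.8), np.float64(148.5), np.float64(147.2), np.float64(149.7)] [np.float64(28.6), np.float64(-61.1), np.float64(-150.9), np.float64(119.2)]
spindle top [ 555.4 -233.8   71. ] pin top [ 594.2 -222.1   43. ] line [ 615.7 -203.    25. ]
turntable ctr [ 552.7 -233.7   35. ]
[[301.29557136 220.67289969]
 [300.49462244 229.67979133]
 [219.94266808 188.66611646]
 [221.59719022 191.24965643]]
```

View pics/c1.png

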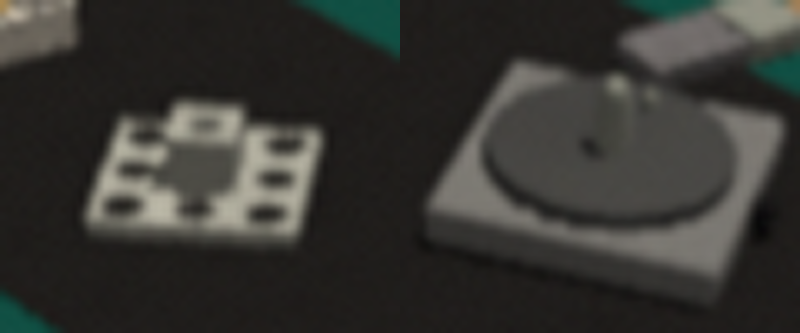

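Request:
{"name": "arm_command", "arguments": {"deltas": [[[2.19,-3.31,-0.3,0,0,-1.81],[2.19,-3.31,-0.3,0,0,-1.81],[2.19,-3.31,-0.3,0,0,-1.81],[2.19,-3.31,-0.3,0,0,-1.81],[2.19,-3.31,-0.3,0,0,-1.81],[2.19,-3.31,-0.3,0,0,-1.81],[2.19,-3.31,-0.3,0,0,-1.81],[2.19,-3.31,-0.3,0,0,-1.81],[2.19,-3.31,-0.3,0,0,-1.81],[2.19,-3.31,-0.3,0,0,-1.81],[2.19,-3.31,-0.3,0,0,-1.81],[2.19,-3.31,-0.3,0,0,-1.81]]], "gripper": 1}}

```text
t: 1.1
tool_pos: [0.5045, 0.1503, 0.1442]
orientation: [-1.215, -2.897, 0.0]
force: [0.5, 1.0, -0.6]
opening: 0.0929
gripper_force: 0.0
```

```bash
cat >> h.py <<'E'
def st():
    s=monitor.read_state();R=cv2.Rodrigues(np.array(s['orientation'],float))[0]
    print('t',round(s['t'],2),'pos',np.round(np.array(s['tool_pos'])*1000,1),'yaw_y',round(np.degrees(np.arctan2(R[1,1],R[0,1])),2),'z',np.round(R[:,2],4),'F',np.round(s['force'],1),'M',np.round(s['wrist_torque'],2),'open',round(s['opening']*1000,1),'g',round(s['gripper_force'],1),'q6',round(s['q'][5],2))
    return s
E
python3 -c "from h import *;st()"
```

```text
t 1.1 pos [504.5 150.3 144.2] yaw_y 44.48 z [-4.e-04  0.e+00 -1.e+00] F [ 0.5  1.  -0.6] M [-0.01 -0.03 -0.  ] open 92.9 g 0.0 q6 -0.58
```

Request:
{"name": "arm_command", "arguments": {"deltas": [[[0,0.05,-2,0,0,0.2],[0,0.05,-2.5,0,0,0],[0,0,-2.5,0,0,0],[0,0,-2,0,0,0],[0,0,-1.5,0,0,0],[0,0,-1,0,0,0],[0,0,-0.6,0,0,0],[0,0,-0.3,0,0,0],[0,0,0,0,0,0],[0,0,0,0,0,0]]]}}

```text
t: 1.93
tool_pos: [0.5047, 0.1534, 0.0215]
orientation: [1.207, 2.899, 0.001]
force: [-0.2, 0.8, 0.8]
opening: 0.093
gripper_force: 0.0
```

```bash
python3 -c "
from h import *;st()
im=eyes.read_camera('top');cv2.imwrite('pics/t1.png',im)"
```

```text
t 1.93 pos [504.7 153.4  21.5] yaw_y 44.78 z [ 1.2e-03  2.0e-04 -1.0e+00] F [-0.2  0.8  0.8] M [0.01 0.01 0.03] open 93.0 g 0.0 q6 -0.58
```

Request:
{"name": "arm_command", "arguments": {"deltas": [[[0,-0.1,0,0,0,0],[0,0,0,0,0,0],[0,0,0,0,0,0],[0,0,0,0,0,0],[0,0,0,0,0,0],[0,0,0,0,0,0],[0,0,0,0,0,0],[0,0,0,0,0,0],[0,0,0,0,0,0],[0,0,0,0,0,0]]], "gripper": -1, "squeeze": 45}}

```text
t: 2.82
tool_pos: [0.504, 0.1522, 0.0206]
orientation: [-1.208, -2.9, 0.0]
force: [0.0, 0.2, -0.7]
opening: 0.0308
gripper_force: 0.0
```

```bash
python3 -c "
from h import *;st()"
```

```text
t 2.82 pos [504.  152.2  20.6] yaw_y 44.77 z [-1.e-04 -0.e+00 -1.e+00] F [ 0.   0.2 -0.7] M [-0.03  0.04  0.01] open 30.8 g 0.0 q6 -0.59
```

```bash
python3 -c "
from h import *
im=eyes.read_camera('top');s=eyes.read_camera('side')
cv2.imwrite('pics/t2.png',np.hstack([cv2.resize(im[130:240,160:270],(400,400),interpolation=2),cv2.resize(s[140:220,180:260],(400,400),interpolation=2)]));st()"
```

```text
t 2.92 pos [504.  152.2  20.6] yaw_y 44.77 z [-1.e-04 -0.e+00 -1.e+00] F [-0.2 -1.   0.6] M [-0.06 -0.03  0.01] open 22.9 g 0.0 q6 -0.59
```

View pics/t2.png

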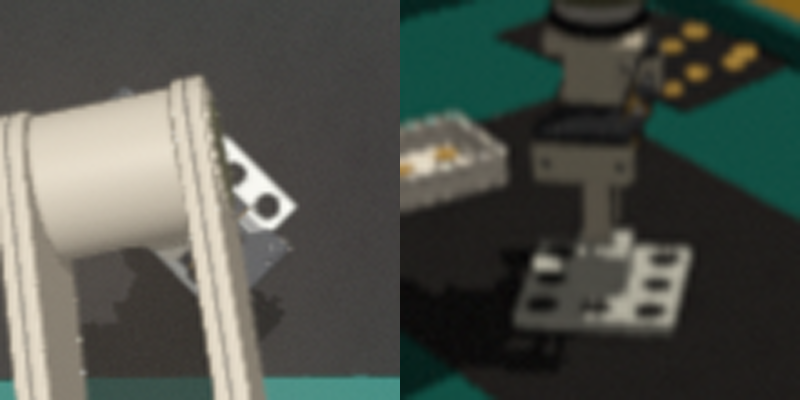

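The side view shows a finger at (600,200) that seems to end near the boss top at (620,240), and the opening is under 40 mm. The boss isn't held, so I'm checking the geometry.

```bash
python3 -c "
from h import *
d=np.array([.71,.704,0]);c=np.array([.504,.1522,.0206])
P=[c,c+d*.0115,c-d*.0115,c+[0,0,.045],[.5044,.152,.047],[.504,.152,.013]]
P=proj('side',P);print(np.round((P-[180,140])*5+[400,0]))
im=eyes.read_camera('side');im0=cv2.imread('pics/side0.png')
a=im[165:205,195:245];b=im0[165:205,195:245]
cv2.imwrite('pics/t3.png',np.hstack([cv2.resize(a,(400,320),interpolation=2),cv2.resize(b,(400,320),interpolation=2)]));s=st();print(s)
print(np.round((proj('side',[c,c+d*.0115,c-d*.0115])-[195,165])*8))
"
```

```text
[[599. 273.]
 [601. 266.]
 [597. 280.]
 [599. 222.]
 [599. 243.]
 [600. 282.]]
t 2.97 pos [504.  152.2  20.6] yaw_y 44.77 z [-0. -0. -1.] F [-0.5 -0.3 -0.3] M [-0.03  0.02 -0.03] open 18.9 g 0.0 q6 -0.59
{'t': 2.9667, 'q': array([ 1.95818535e-01,  7.20204719e-02,  1.85388884e+00, -2.26260706e-06,
        1.21572845e+00, -5.85570462e-01]), 'dq': array([-0.00032954, -0.0002715 ,  0.00054136,  0.00136663, -0.0001419 ,
        0.00174586]), 'joint_torque': array([-1.19126325e-03, -4.82269263e+01, -4.44777203e+01,  5.31653396e-02,
        5.74365968e-02,  1.27827298e-04]), 'tool_pos': array([0.50401879, 0.15217404, 0.02061443]), 'orientation': array([-1.20803616e+00, -2.90000432e+00,  4.22145893e-05]), 'force': array([-0.51790406, -0.27326252, -0.26678141]), 'wrist_torque': array([-0.028336  ,  0.01650531, -0.03196904]), 'gripper_force': 0.0, 'opening': 0.018937610074282785}
[[199. 237.]
 [202. 226.]
 [196. 249.]]
```

View pics/t3.png

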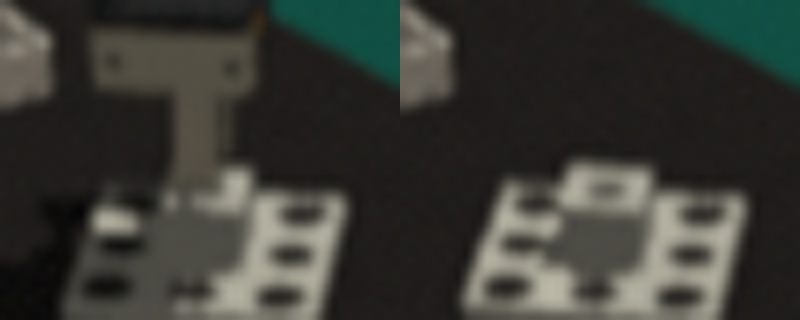

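```bash
python3 -c "
from h import *
d=np.array([.71,.704,0]);c=np.array([.504,.1522,0])
for z in(.02,.03,.04,.047,.05,.055,.06,.07): print(z,np.round((proj('side',[c-d*.0095+[0,0,z],c-d*.027+[0,0,z],c+[0,0,z+.084],c-d*.094+[0,0,z+.084]])-[195,165])*8).tolist())
"
```

```text
0.02 [[196.0, 248.0], [191.0, 265.0], [197.0, 84.0], [166.0, 176.0]]
0.03 [[196.0, 230.0], [191.0, 247.0], [196.0, 65.0], [166.0, 156.0]]
0.04 [[196.0, 211.0], [190.0, 229.0], [196.0, 46.0], [166.0, 136.0]]
0.047 [[195.0, 199.0], [190.0, 216.0], [196.0, 33.0], [165.0, 122.0]]
0.05 [[195.0, 193.0], [190.0, 210.0], [196.0, 27.0], [165.0, 117.0]]
0.055 [[195.0, 184.0], [190.0, 201.0], [195.0, 18.0], [165.0, 107.0]]
0.06 [[195.0, 175.0], [190.0, 192.0], [195.0, 8.0], [165.0, 97.0]]
0.07 [[195.0, 156.0], [189.0, 173.0], [195.0, -11.0], [164.0, 77.0]]
```

Request:
{"name": "arm_command", "arguments": {"deltas": [[[0,0,0,0,0,0],[0,0,0,0,0,0],[0,0,0,0,0,0],[0,0,0,0,0,0],[0,0,0,0,0,0],[0,0,0,0,0,0],[0,0,0,0,0,0],[0,0,0,0,0,0],[0,0,0,0,0,0],[0,0,0,0,0,0],[0,0,0,0,0,0],[0,0,0,0,0,0]]], "gripper": 1}}

```text
t: 3.97
tool_pos: [0.5041, 0.1522, 0.0206]
orientation: [1.208, 2.9, -0.0]
force: [0.7, 0.6, -0.1]
opening: 0.0913
gripper_force: 0.0
```

```bash
python3 -c "
from h import *
s=eyes.read_camera('side');cv2.imwrite('pics/s4.png',s)
cv2.imwrite('pics/t4.png',np.hstack([cv2.resize(s[145:205,190:250],(600,600),interpolation=2)]));st()"
```

```text
t 4.02 pos [504.  152.2  20.6] yaw_y 44.77 z [-0. -0. -1.] F [-0.4 -0.1 -0.5] M [-0.02 -0.01  0.01] open 92.5 g 0.0 q6 -0.59
```

View pics/t4.png

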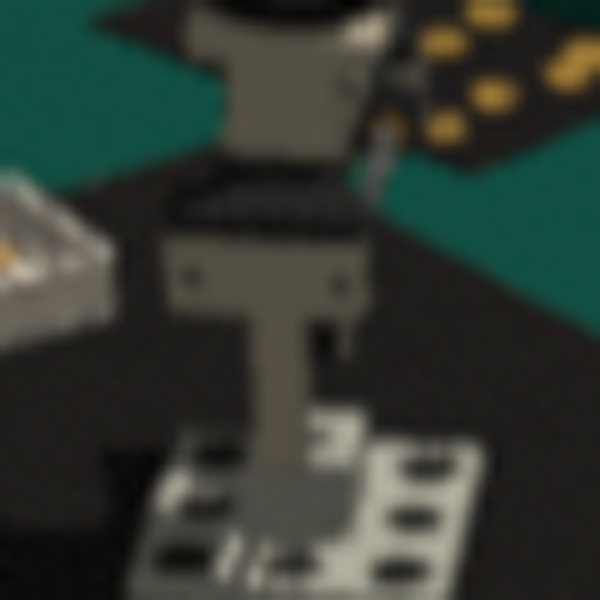

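```bash
python3 -c "
from h import *
print('start tcp pred side',proj('side',[[.241,.549,.181]]),'obs ~(105,139)')
d=np.array([.71,.704,0]);c=np.array([.504,.1522,0])
for z in(.02,.055,.06,.065,.07): print(z,np.round(proj('side',[c-d*.046+[0,0,z],c-d*.064+[0,0,z]]),1).tolist())
im=cv2.imread('pics/side0.png')
cv2.imwrite('pics/t5.png',cv2.resize(im[75:150,65:140],(600,600),interpolation=2))
"
```

```text
start tcp pred side [[106.19772859 141.3110543 ]] obs ~(105,139)
0.02 [[218.1, 200.6], [217.4, 202.9]]
0.055 [[218.0, 192.5], [217.3, 194.8]]
0.06 [[218.0, 191.3], [217.2, 193.6]]
0.065 [[217.9, 190.2], [217.2, 192.4]]
0.07 [[217.9, 189.0], [217.2, 191.3]]
```

View pics/t5.png

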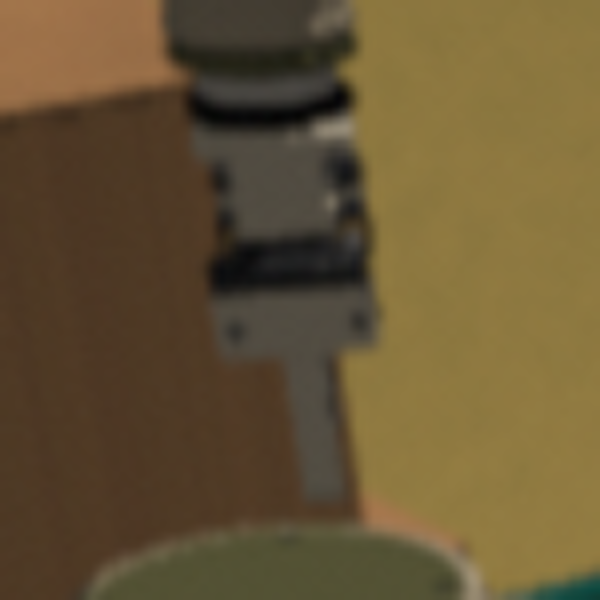

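The fingertips sit about 43 mm higher in the images than the reported z. This shows both at the start pose and here: the tip is at crop (278,472), i.e. pixel (217.8,192.2). The fingers also closed over the boss without contact. I'll go down in small guarded steps and watch the force.

Request:
{"name": "arm_command", "arguments": {"deltas": [[[0,0,-0.2,0,0,0],[0,0,-0.2,0,0,0],[0,0,-0.2,0,0,0],[0,0,-0.1,0,0,0],[0,0,-0.1,0,0,0],[0,0,-0.1,0,0,0],[0,0,0,0,0,0]]]}}

```text
t: 4.6
tool_pos: [0.5039, 0.1521, 0.0114]
orientation: [-1.208, -2.9, 0.0]
force: [-0.2, -0.3, 0.1]
opening: 0.0932
gripper_force: 0.0
```

Request:
{"name": "arm_command", "arguments": {"deltas": [[[0,0,-0.1,0,0,0],[0,0,-0.1,0,0,0],[0,0,0,0,0,0]]]}}

```text
t: 4.85
tool_pos: [0.5039, 0.1521, 0.0095]
orientation: [-1.208, -2.9, 0.0]
force: [0.9, 0.7, 0.1]
opening: 0.093
gripper_force: 0.0
```

Request:
{"name": "arm_command", "arguments": {"deltas": [[[0,0,-0.2,0,0,0],[0,0,-0.2,0,0,0],[0,0,-0.2,0,0,0],[0,0,-0.2,0,0,0],[0,0,-0.2,0,0,0],[0,0,-0.2,0,0,0],[0,0,0,0,0,0]]]}}

```text
t: 5.43
tool_pos: [0.5036, 0.1521, -0.003]
orientation: [-1.208, -2.899, 0.001]
force: [-0.3, 0.9, -0.1]
opening: 0.093
gripper_force: 0.0
```

```bash
python3 -c "
from h import *
st();s=eyes.read_camera('side');cv2.imwrite('pics/s5.png',s);a=cv2.imread('pics/s4.png')
# vertical shift of the gripper between two known heights
b=a[150:178,204:230];r=cv2.matchTemplate(s[140:200,198:236],b,cv2.TM_CCOEFF_NORMED);_,v,_,l=cv2.minMaxLoc(r);print(v,l[0]+198-204,l[1]+140-150)
c=np.array([.504,.152,.1]);print(proj('side',[c-[0,0,.0231]])-proj('side',[c]))
"
```

```text
t 5.43 pos [503.6 152.1  -3. ] yaw_y 44.77 z [-8.e-04 -2.e-04 -1.e+00] F [-0.3  0.9 -0.1] M [-0.04  0.   -0.  ] open 93.0 g 0.0 q6 -0.59
0.8916409611701965 0 6
[[0.08490521 5.38103305]]
```

Request:
{"name": "arm_command", "arguments": {"deltas": [[[0,0,-0.2,0,0,0],[0,0,-0.2,0,0,0],[0,0,-0.2,0,0,0],[0,0,-0.2,0,0,0],[0,0,-0.2,0,0,0],[0,0,-0.2,0,0,0],[0,0,-0.2,0,0,0],[0,0,-0.1,0,0,0],[0,0,0,0,0,0]]]}}

```text
t: 6.23
tool_pos: [0.5038, 0.1521, -0.0177]
orientation: [-1.208, -2.9, 0.0]
force: [-0.3, -0.6, -0.5]
opening: 0.0926
gripper_force: 0.0
```

```bash
python3 -c "
from h import *
st();s=eyes.read_camera('side');cv2.imwrite('pics/s6.png',s)
cv2.imwrite('pics/t6.png',cv2.resize(s[155:215,190:250],(600,600),interpolation=2))
d=np.array([.71,.704,0]);c=np.array([.504,.1522,0])
for z in(.013,.02,.025,.03):print(z,np.round((proj('side',[c-d*.046+[0,0,z],c-d*.064+[0,0,z]])-[190,155])*10).tolist())"
```

```text
t 6.23 pos [503.8 152.1 -17.7] yaw_y 44.77 z [-6.e-04 -1.e-04 -1.e+00] F [-0.3 -0.6 -0.5] M [-0.04 -0.   -0.02] open 92.6 g 0.0 q6 -0.59
0.013 [[282.0, 472.0], [274.0, 495.0]]
0.02 [[281.0, 456.0], [274.0, 479.0]]
0.025 [[281.0, 444.0], [274.0, 467.0]]
0.03 [[281.0, 433.0], [274.0, 456.0]]
```

View pics/t6.png

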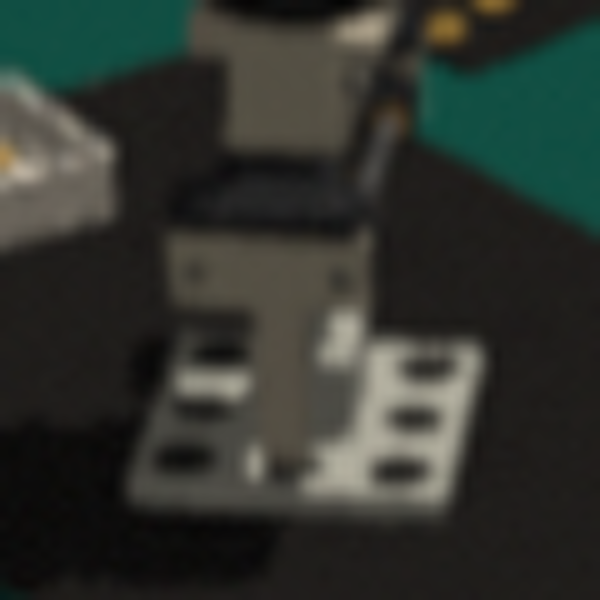

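The finger tip is now at crop (285,460), down in front of the boss at about z 0.025. It is aligned sideways. I'll go 5 mm lower and close.

Request:
{"name": "arm_command", "arguments": {"deltas": [[[0,0,-0.2,0,0,0],[0,0,-0.1,0,0,0],[0,0,-0.1,0,0,0],[0,0,-0.1,0,0,0],[0,0,0,0,0,0],[0,0,0,0,0,0]]]}}

```text
t: 6.78
tool_pos: [0.504, 0.1521, -0.0224]
orientation: [-1.208, -2.9, 0.0]
force: [-0.3, 0.2, 0.1]
opening: 0.0929
gripper_force: 0.0
```

Request:
{"name": "arm_command", "arguments": {"deltas": [[[0,0,0,0,0,0],[0,0,0,0,0,0],[0,0,0,0,0,0],[0,0,0,0,0,0],[0,0,0,0,0,0],[0,0,0,0,0,0],[0,0,0,0,0,0],[0,0,0,0,0,0],[0,0,0,0,0,0],[0,0,0,0,0,0],[0,0,0,0,0,0]]], "gripper": -1, "squeeze": 45}}

```text
t: 7.7
tool_pos: [0.5041, 0.1523, -0.0224]
orientation: [1.208, 2.9, 0.0]
force: [1.0, 0.2, -0.6]
opening: 0.0396
gripper_force: 45.0
```

```bash
python3 -c "
from h import *
st()"
```

```text
t 7.7 pos [504.1 152.3 -22.4] yaw_y 44.77 z [ 2.e-04  1.e-04 -1.e+00] F [ 1.   0.2 -0.6] M [ 0.07 -0.16 -0.04] open 39.6 g 45.0 q6 -0.59
```

Request:
{"name": "arm_command", "arguments": {"deltas": [[[0,0,0.3,0,0,0],[0,0,0.7,0,0,0],[0,0,1.1,0,0,0],[0,0,1.4,0,0,0],[0,0,1.5,0,0,0],[0,0,1.4,0,0,0],[0,0,1.1,0,0,0],[0,0,0.7,0,0,0],[0,0,0.3,0,0,0],[0,0,0,0,0,0],[0,0,0,0,0,0]]]}}

```text
t: 8.62
tool_pos: [0.5037, 0.1521, 0.0622]
orientation: [-1.208, -2.9, 0.001]
force: [0.5, -0.3, -3.5]
opening: 0.0399
gripper_force: 45.0
```

```bash
python3 -c "
from h import *
st();s=eyes.read_camera('side');cv2.imwrite('pics/s7.png',s);s=eyes.read_camera('top');cv2.imwrite('pics/t7top.png',s)"
```

```text
t 8.62 pos [503.7 152.1  62.2] yaw_y 44.77 z [-7.e-04 -1.e-04 -1.e+00] F [ 0.5 -0.3 -3.5] M [-0.03 -0.02 -0.  ] open 39.9 g 45.0 q6 -0.59
```

Request:
{"name": "arm_command", "arguments": {"deltas": [[[0.21,-1.6,0,0,0,-2.3],[0.35,-2.6,0,0,0,-2.3],[0.47,-3.5,0,0,0,-2.3],[0.52,-3.9,0,0,0,-2.3],[0.52,-3.9,0,0,0,-2.3],[0.52,-3.9,0,0,0,-2.3],[0.52,-3.9,0,0,0,-2.3],[0.52,-3.9,0,0,0,-2.3],[0.52,-3.9,0,0,0,-2.3],[0.47,-3.5,0,0,0,-2.3],[0.35,-2.6,0,0,0,-2.3],[0.17,-1.3,0,0,0,-2.3]]]}}

```text
t: 9.72
tool_pos: [0.5548, -0.2363, 0.0616]
orientation: [-1.871, -2.523, 0.002]
force: [1.4, 0.7, -3.8]
opening: 0.0395
gripper_force: 45.0
```

Request:
{"name": "arm_command", "arguments": {"deltas": [[[0,0,0,0,0,0],[0,0,0,0,0,0],[0,0,0,0,0,0]]]}}

```text
t: 9.97
tool_pos: [0.5549, -0.2314, 0.0618]
orientation: [-1.862, -2.528, -0.0]
force: [-0.6, -0.5, -3.3]
opening: 0.0398
gripper_force: 45.0
```

```bash
python3 -c "
from h import *
st();s=eyes.read_camera('side');cv2.imwrite('pics/s8.png',s);t=eyes.read_camera('top');cv2.imwrite('pics/t8top.png',t)
g=cv2.cvtColor(s,cv2.COLOR_BGR2GRAY)
print(np.round(proj('side',[[.555,-.234,z] for z in(.035,.071,.088)]),1).tolist())
# plate bottom corner predictions at z .088..0.098
import math
y=math.radians(17)
for z in(.088,.098):
  print(z,np.round(proj('side',[[.555+.06*(a*math.cos(y)-b*math.sin(y)),-.234+.06*(a*math.sin(y)+b*math.cos(y)),z] for a,b in((-1,-1),(1,-1),(1,1),(-1,1))]),1).tolist())
cv2.imwrite('pics/t8.png',np.hstack([cv2.resize(s[190:250,270:330],(400,400),interpolation=2),cv2.resize(t[120:220,280:380],(400,400),interpolation=2)]))"
```

```text
t 9.97 pos [ 554.9 -231.4   61.8] yaw_y 17.24 z [-0.0014  0.0013 -1.    ] F [-0.6 -0.5 -3.3] M [-0.02 -0.02  0.02] open 39.8 g 45.0 q6 -0.78
[[300.5, 229.6], [301.3, 220.6], [301.7, 216.3]]
0.088 [[310.1, 230.1], [325.7, 213.9], [294.1, 203.7], [277.1, 218.8]]
0.098 [[310.3, 227.5], [326.1, 211.3], [294.3, 201.2], [277.3, 216.2]]
```

Request:
{"name": "arm_command", "arguments": {"deltas": [[[0,0,0,0,0,0],[0,0,0,0,0,0],[0,0,0,0,0,0]]]}}

```text
t: 10.32
tool_pos: [0.5556, -0.2322, 0.0628]
orientation: [1.863, 2.529, 0.0]
force: [0.4, -0.7, -3.2]
opening: 0.0398
gripper_force: 45.0
```

```bash
python3 -c "
from h import *
import math
x=st();s=eyes.read_camera('side');cv2.imwrite('pics/s9.png',s);s0=cv2.imread('pics/side0.png')
hsv=cv2.cvtColor(s,cv2.COLOR_BGR2HSV);m=((hsv[...,2]>85)&(hsv[...,1]<60)).astype(np.uint8);m[:195]=0;m[240:]=0;m[:,:268]=0;m[:,340:]=0
c=max(cv2.findContours(m,0,1)[0],key=cv2.contourArea).reshape(-1,2)
print('L',c[c[:,0].argmin()],'R',c[c[:,0].argmax()],'bot',c[c[:,1].argmax()],cv2.contourArea(c))
p=x['tool_pos'];y=math.radians(17.2)
for z in(p[2]+.0254,p[2]+.0354):
  print(round(z,3),np.round(proj('side',[[p[0]+.06*(a*math.cos(y)-b*math.sin(y)),p[1]+.06*(a*math.sin(y)+b*math.cos(y)),z] for a,b in((-1,-1),(1,-1),(1,1),(-1,1))]),1).tolist())
for r in range(206,236,2):print(r,''.join('#' if v>130 else '+' if v>85 else '-' if v>55 else '.' for v in hsv[r,270:332,2]))
"
```

```text
t 10.32 pos [ 555.6 -232.2   62.8] yaw_y 17.23 z [ 2.e-04 -1.e-04 -1.e+00] F [ 0.4 -0.7 -3.2] M [-0.07  0.07  0.01] open 39.8 g 45.0 q6 -0.78
L [298 222] R [330 211] bot [317 239] 441.0
0.088 [[309.9, 229.7], [325.4, 213.5], [293.8, 203.4], [276.9, 218.5]]
0.098 [[310.1, 227.1], [325.7, 210.9], [294.0, 200.9], [277.1, 215.9]]
206 ..................-+++--+-------+++-+++-----++----++++++----++
208 ...............----....-------++++-+#++-+++##############+####
210 ..............+##+.......-----------+++++#####+++-++########++
212 ............---------+++------------++++######+-...-+###++++--
214 ..........-........-----------------+++###############+-------
216 ........----.......----------------++####+----+#####+---------
218 ........---------------.......+++########++---+###+-----------
220 ............------------....-+##################+-......------
222 ..................----------+#####+-....-+####++-...........--
224 ........................-----+++###++---++##+++++++---........
226 .............................------++++###++----+++++++++-....
228 ..............................-----.----+--......++++++++-....
230 ...............................--...............--++++++-.....
232 ..............................................----+++++-......
234 ............................................------+++++-......
```

Request:
{"name": "arm_command", "arguments": {"deltas": [[[-0.05,-0.15,-0.4,0,0,0],[0,0,-0.4,0,0,0],[0,0,-0.4,0,0,0],[0,0,-0.3,0,0,0],[0,0,-0.2,0,0,0],[0,0,-0.1,0,0,0],[0,0,-0.1,0,0,0],[0,0,-0.1,0,0,0],[0,0,0,0,0,0]]]}}

```text
t: 11.12
tool_pos: [0.555, -0.2343, 0.0426]
orientation: [1.865, 2.528, -0.0]
force: [0.4, -1.0, -3.0]
opening: 0.0396
gripper_force: 45.0
```

```bash
python3 -c "
from h import *
st()"
```

```text
t 11.12 pos [ 555.  -234.3   42.6] yaw_y 17.17 z [ 0. -0. -1.] F [ 0.4 -1.  -3. ] M [-0.    0.06  0.01] open 39.6 g 45.0 q6 -0.78
```

Plate underside is about 3 mm below the spindle top with no contact. Continuing in guarded steps.

Request:
{"name": "arm_command", "arguments": {"deltas": [[[0,0,-0.1,0,0,0],[0,0,-0.1,0,0,0],[0,0,-0.1,0,0,0],[0,0,0,0,0,0]]]}}

```text
t: 11.45
tool_pos: [0.5549, -0.2343, 0.0394]
orientation: [-1.865, -2.528, 0.0]
force: [-0.3, -0.0, -3.3]
opening: 0.0399
gripper_force: 45.0
```

```bash
python3 -c "
from h import *
st()"
```

```text
t 11.45 pos [ 554.9 -234.3   39.4] yaw_y 17.17 z [-1.e-04  1.e-04 -1.e+00] F [-0.3 -0.  -3.3] M [-0.02 -0.07 -0.04] open 39.9 g 45.0 q6 -0.78
```

Request:
{"name": "arm_command", "arguments": {"deltas": [[[0,0,-0.1,0,0,0],[0,0,-0.1,0,0,0],[0,0,-0.1,0,0,0],[0,0,0,0,0,0]]]}}

```text
t: 11.78
tool_pos: [0.5556, -0.2342, 0.0368]
orientation: [1.864, 2.527, 0.001]
force: [3.2, 1.7, -3.0]
opening: 0.0396
gripper_force: 45.0
```

Request:
{"name": "arm_command", "arguments": {"deltas": [[[0,0,-0.1,0,0,0],[0,0,-0.1,0,0,0],[0,0,-0.1,0,0,0],[0,0,0,0,0,0]]]}}

```text
t: 12.12
tool_pos: [0.5558, -0.2341, 0.0339]
orientation: [1.864, 2.527, 0.001]
force: [5.8, 2.6, -1.7]
opening: 0.0396
gripper_force: 45.0
```

```bash
python3 -c "
from h import *
st()"
```

```text
t 12.12 pos [ 555.8 -234.1   33.9] yaw_y 17.18 z [ 0.0015  0.     -1.    ] F [ 5.8  2.6 -1.7] M [ 0.44 -1.05 -0.02] open 39.6 g 45.0 q6 -0.78
```

Request:
{"name": "arm_command", "arguments": {"deltas": [[[0.07,0.03,0,0,0,0],[0.07,0.03,0,0,0,0],[0,0,0,0,0,0],[0,0,0,0,0,0]]]}}

```text
t: 12.45
tool_pos: [0.5558, -0.2338, 0.0332]
orientation: [-1.864, -2.527, 0.001]
force: [1.3, -0.2, -2.4]
opening: 0.0395
gripper_force: 45.0
```

```bash
python3 -c "
from h import *
st()"
```

```text
t 12.45 pos [ 555.8 -233.8   33.2] yaw_y 17.17 z [-1.1e-03  1.0e-04 -1.0e+00] F [ 1.3 -0.2 -2.4] M [-0.01 -0.1  -0.02] open 39.5 g 45.0 q6 -0.78
```

Request:
{"name": "arm_command", "arguments": {"deltas": [[[0,0,-0.15,0,0,0],[0,0,-0.15,0,0,0],[0,0,-0.15,0,0,0],[0,0,-0.15,0,0,0],[0,0,0,0,0,0]]]}}

```text
t: 12.87
tool_pos: [0.5559, -0.2336, 0.027]
orientation: [-1.864, -2.527, 0.0]
force: [0.8, 0.5, -3.3]
opening: 0.0398
gripper_force: 45.0
```

Request:
{"name": "arm_command", "arguments": {"deltas": [[[0,0,-0.15,0,0,0],[0,0,-0.15,0,0,0],[0,0,-0.15,0,0,0],[0,0,0,0,0,0],[0,0,0,0,0,0]]]}}

```text
t: 13.28
tool_pos: [0.5562, -0.2336, 0.023]
orientation: [-1.865, -2.528, 0.0]
force: [0.2, 0.2, -2.5]
opening: 0.0399
gripper_force: 45.0
```

```bash
python3 -c "
from h import *
st()"
```

```text
t 13.28 pos [ 556.2 -233.6   23. ] yaw_y 17.17 z [-3.e-04  1.e-04 -1.e+00] F [ 0.2  0.2 -2.5] M [-0.05  0.02 -0.01] open 39.9 g 45.0 q6 -0.78
```

Request:
{"name": "arm_command", "arguments": {"deltas": [[[0,0,-0.1,0,0,0],[0,0,-0.1,0,0,0],[0,0,-0.1,0,0,0],[0,0,0,0,0,0],[0,0,0,0,0,0]]]}}

```text
t: 13.7
tool_pos: [0.5562, -0.2337, 0.02]
orientation: [-1.865, -2.528, 0.0]
force: [-0.2, -0.6, -2.8]
opening: 0.0397
gripper_force: 45.0
```

Request:
{"name": "arm_command", "arguments": {"deltas": [[[0,0,-0.1,0,0,0],[0,0,-0.1,0,0,0],[0,0,0,0,0,0],[0,0,0,0,0,0]]]}}

```text
t: 14.03
tool_pos: [0.5562, -0.2337, 0.018]
orientation: [-1.865, -2.528, 0.0]
force: [0.8, 0.2, -3.2]
opening: 0.0399
gripper_force: 45.0
```

```bash
python3 -c "
from h import *
st()"
```

```text
t 14.03 pos [ 556.2 -233.7   18. ] yaw_y 17.17 z [-2.e-04  1.e-04 -1.e+00] F [ 0.8  0.2 -3.2] M [-0.06  0.08  0.02] open 39.9 g 45.0 q6 -0.78
```

Request:
{"name": "arm_command", "arguments": {"deltas": [[[0,0,-0.1,0,0,0],[0,0,-0.05,0,0,0],[0,0,0,0,0,0],[0,0,0,0,0,0]]]}}

```text
t: 14.37
tool_pos: [0.5563, -0.2337, 0.0166]
orientation: [-1.865, -2.528, -0.0]
force: [0.4, 0.3, -2.5]
opening: 0.0398
gripper_force: 45.0
```

Request:
{"name": "arm_command", "arguments": {"deltas": [[[0,0,-0.1,0,0,0],[0,0,-0.05,0,0,0],[0,0,0,0,0,0],[0,0,0,0,0,0]]]}}

```text
t: 14.7
tool_pos: [0.5563, -0.2337, 0.0151]
orientation: [-1.865, -2.528, 0.0]
force: [0.2, 0.4, -3.0]
opening: 0.0397
gripper_force: 45.0
```

```bash
python3 -c "
from h import *
st()"
```

```text
t 14.7 pos [ 556.3 -233.7   15.1] yaw_y 17.17 z [-1.e-04  0.e+00 -1.e+00] F [ 0.2  0.4 -3. ] M [-0.04  0.03  0.05] open 39.7 g 45.0 q6 -0.78
```

Request:
{"name": "arm_command", "arguments": {"deltas": [[[0,0,-0.1,0,0,0],[0,0,-0.1,0,0,0],[0,0,0,0,0,0],[0,0,0,0,0,0]]]}}

```text
t: 15.03
tool_pos: [0.5562, -0.2337, 0.013]
orientation: [-1.865, -2.528, 0.0]
force: [0.4, -0.1, -3.4]
opening: 0.0399
gripper_force: 45.0
```

Request:
{"name": "arm_command", "arguments": {"deltas": [[[0,0,-0.1,0,0,0],[0,0,-0.1,0,0,0],[0,0,0,0,0,0],[0,0,0,0,0,0]]]}}

```text
t: 15.37
tool_pos: [0.5562, -0.2337, 0.011]
orientation: [-1.865, -2.528, 0.0]
force: [0.1, 0.4, -3.3]
opening: 0.0401
gripper_force: 45.0
```

```bash
python3 -c "
from h import *
st()"
```

```text
t 15.37 pos [ 556.2 -233.7   11. ] yaw_y 17.17 z [-2.e-04  1.e-04 -1.e+00] F [ 0.1  0.4 -3.3] M [-0.08  0.04 -0.  ] open 40.1 g 45.0 q6 -0.78
```

Request:
{"name": "arm_command", "arguments": {"deltas": [[[0,0,-0.05,0,0,0],[0,0,-0.05,0,0,0],[0,0,0,0,0,0],[0,0,0,0,0,0]]]}}

```text
t: 15.7
tool_pos: [0.5563, -0.2337, 0.0101]
orientation: [-1.865, -2.528, 0.0]
force: [0.7, -0.1, -4.1]
opening: 0.0401
gripper_force: 45.0
```

Request:
{"name": "arm_command", "arguments": {"deltas": [[[0,0,-0.05,0,0,0],[0,0,0,0,0,0],[0,0,0,0,0,0]]]}}

```text
t: 15.95
tool_pos: [0.5564, -0.2337, 0.0097]
orientation: [1.865, 2.528, 0.0]
force: [0.3, -0.6, -3.0]
opening: 0.0396
gripper_force: 45.0
```

```bash
python3 -c "
from h import *
st()"
```

```text
t 15.95 pos [ 556.4 -233.7    9.7] yaw_y 17.17 z [ 2.e-04 -1.e-04 -1.e+00] F [ 0.3 -0.6 -3. ] M [-0.03  0.04  0.03] open 39.6 g 45.0 q6 -0.78
```

Request:
{"name": "arm_command", "arguments": {"deltas": [[[0,0,-0.05,0,0,0],[0,0,0,0,0,0],[0,0,0,0,0,0]]]}}

```text
t: 16.2
tool_pos: [0.5565, -0.2338, 0.0097]
orientation: [1.865, 2.528, -0.0]
force: [-3.8, 2.5, 4.7]
opening: 0.0397
gripper_force: 45.0
```

Request:
{"name": "arm_command", "arguments": {"deltas": [[[0,0,-0.05,0,0,0],[0,0,0,0,0,0],[0,0,0,0,0,0]]]}}

```text
t: 16.45
tool_pos: [0.5564, -0.2338, 0.0097]
orientation: [1.865, 2.528, -0.0]
force: [-5.7, 4.0, 8.3]
opening: 0.0397
gripper_force: 45.0
```

```bash
python3 -c "
from h import *
st()"
```

```text
t 16.45 pos [ 556.4 -233.8    9.7] yaw_y 17.17 z [ 2.e-04 -2.e-04 -1.e+00] F [-5.7  4.   8.3] M [0.37 0.96 0.01] open 39.7 g 45.0 q6 -0.78
```

The plate stopped at z 9.7. That is 32.1 mm above the grip height, where the mat-to-seat rise of 32 mm puts the seat. I'll ease the press slightly, then let go.

Request:
{"name": "arm_command", "arguments": {"deltas": [[[0,0,0.05,0,0,0],[0,0,0,0,0,0],[0,0,0,0,0,0]]]}}

```text
t: 16.7
tool_pos: [0.5565, -0.2338, 0.0097]
orientation: [1.865, 2.528, 0.0]
force: [-4.2, 1.2, 5.5]
opening: 0.04
gripper_force: 45.0
```

Request:
{"name": "arm_command", "arguments": {"deltas": [[[0,0,0,0,0,0],[0,0,0,0,0,0],[0,0,0,0,0,0],[0,0,0,0,0,0],[0,0,0,0,0,0],[0,0,0,0,0,0],[0,0,0,0,0,0],[0,0,0,0,0,0],[0,0,0,0,0,0],[0,0,0,0,0,0]]], "gripper": 1}}

```text
t: 17.53
tool_pos: [0.5563, -0.2337, 0.0091]
orientation: [1.865, 2.528, 0.0]
force: [-0.1, -0.2, 0.3]
opening: 0.0924
gripper_force: 0.0
```

```bash
python3 -c "
from h import *
st()"
```

```text
t 17.53 pos [ 556.3 -233.7    9.1] yaw_y 17.17 z [ 0.  0. -1.] F [-0.1 -0.2  0.3] M [-0.07 -0.01  0.03] open 92.4 g 0.0 q6 -0.78
```

Released. I'll draw straight up, then back toward the robot's left, clear of the stand for the cameras.

Request:
{"name": "arm_command", "arguments": {"deltas": [[[0,0,0.4,0,0,0],[0,0,0.8,0,0,0],[0,0,1.2,0,0,0],[0,0,1.6,0,0,0],[0,0,2,0,0,0],[0,0,2,0,0,0],[0,0,2,0,0,0],[0,0,2,0,0,0],[0,0,1.6,0,0,0],[0,0,1,0,0,0],[0,0,0.4,0,0,0],[0,0,0,0,0,0]]]}}

```text
t: 18.53
tool_pos: [0.5571, -0.2341, 0.1609]
orientation: [1.863, 2.526, 0.001]
force: [-0.1, -0.2, 0.1]
opening: 0.0931
gripper_force: 0.0
```

Request:
{"name": "arm_command", "arguments": {"deltas": [[[-0.5,1.5,0,0,0,0],[-0.7,2.5,0,0,0,0],[-0.7,3,0,0,0,0],[-0.7,3,0,0,0,0],[-0.7,3,0,0,0,0],[-0.7,3,0,0,0,0],[-0.7,3,0,0,0,0],[-0.7,3,0,0,0,0],[-0.7,2.5,0,0,0,0],[-0.5,1.5,0,0,0,0],[0,0,0,0,0,0],[0,0,0,0,0,0]]]}}

```text
t: 19.53
tool_pos: [0.4896, 0.0268, 0.1581]
orientation: [-1.862, -2.529, 0.002]
force: [-0.2, -0.2, -0.7]
opening: 0.0928
gripper_force: 0.0
```

```bash
python3 -c "
from h import *
st();s=eyes.read_camera('side');t=eyes.read_camera('top')
cv2.imwrite('pics/f.png',np.hstack([cv2.resize(t[130:210,290:370],(400,400),interpolation=2),cv2.resize(s[198:258,270:330],(400,400),interpolation=2)]))
y=np.radians(17.17)
C=[[.556+.06*(a*np.cos(y)-b*np.sin(y)),-.2337+.06*(a*np.sin(y)+b*np.cos(y)),.045] for a,b in((-1,-1),(1,-1),(1,1),(-1,1))]
print(np.round((proj('top',C)-[290,130])*5).tolist());print(np.round((proj('side',C)-[270,198])*6.667+[400,0]).tolist())
g=cv2.cvtColor(t,cv2.COLOR_BGR2GRAY);m=(g>170).astype(np.uint8);m[:,:295]=0;m[:,368:]=0;m[:132]=0;m[207:]=0
c=max(cv2.findContours(m,0,1)[0],key=cv2.contourArea).reshape(-1,2)
P=np.array([ray('top',p,.045)[:2] for p in c],np.float32)*1000;print(cv2.minAreaRect(P))"
```

```text
t 19.53 pos [489.6  26.8 158.1] yaw_y 17.28 z [-1.5e-03 -2.0e-04 -1.0e+00] F [-0.2 -0.2 -0.7] M [-0.06  0.05  0.01] open 92.8 g 0.0 q6 -0.35
[[333.0, 253.0], [275.0, 77.0], [98.0, 133.0], [156.0, 310.0]]
[[661.0, 288.0], [764.0, 176.0], [556.0, 108.0], [445.0, 211.0]]
((554.3251953125, -231.4184112548828), (144.13111877441406, 146.14117431640625), 27.27518081665039)
```

View pics/f.png

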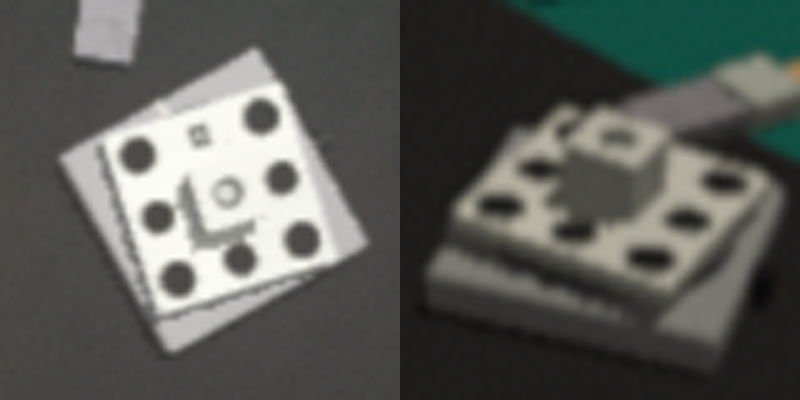

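The final view shows the pin inside the slot at (200,135), the spindle concentric in the bore at (230,193), and the plate lying flat on the turntable. The arm is clear of everything.

```bash
python3 -c "
from h import *
print(ticket.close_job())"
```

```text
the job is handed in; nothing more can be done
None
```

The plate is on the larger stand with the pin in its slot, flush on the turntable by height and camera, pressed with about 12 N at the readings; I let go, drew the arm clear and handed the job in at about 20 s, with no verdict returned.

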